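# Put a plaster mould in the drying cabinet and lock its drop-down door

### The arm

A 6-joint arm with a two-finger parallel gripper is mounted at the origin on the work surface. World frame = base frame: x ahead of the robot, y to its left, z up, the work surface at z = 0. Lengths are in mm, angles in degrees, forces in N, time in s.
With the tool pointing down it reaches from about 300 to 850 mm from the base axis. Payload 4.2 kg.
Tool frame: the origin (TCP) lies midway between the tips of the shut fingers; the grasp point (between the pads) lies 19 mm behind it; z points along the fingers, y is the line along which they close (so a half turn about z gives the same grasp; the last joint's range is limited). The gripper opens to 91 mm and grips with 3 to 60 N. Pads are 32 mm wide; open, the fingers measure 118 mm over their backs; the gripper's body (76 mm by 178 mm) begins 60 mm behind the grasp point.
Start: joints at [-65.604, 18.312, 89.639, -0, 72.044, -1.146], TCP at [247.934, -518.818, 213.976] pointing down, gripper open.
Joint ranges: [-177.97, 177.97], [-48.28, 115.42], [12.27, 149.76], [-77.06, 257.06], [2.81, 150.46], [-146.56, 146.56]. Speed limits (degrees/s): [147.25, 147.25, 180, 180, 180, 180].

### API

Orientations are given as [roll, pitch, yaw] about the fixed x, y, z axes, in that order (R = Rz(yaw) Ry(pitch) Rx(roll)).
In Python, from workcell import env gives the robot as it stands.
- The arm moves only by the tool send_rows, never from a script. Its argument "steps" is a list that holds one entry, the list of rows, each a list of 5 numbers: the shift along the tool's x, y, z scaled (see below), then the turn about the tool's z scaled (see below), then the opening, from 0 (shut) to 1 (fully open). In form: [[[dx, dy, dz, yaw, fingers], ...]]. A call has 1 to 5 rows; each row shifts and turns the commanded pose from where the row before left it, along the tool's axes as they then stand; what a row does not reach is not made up. The controller multiplies each number of a shift by 0.04 m and each number of a turn by 0.12 rad. A row lasts 1/12 s, in which the tool goes at most 41.7 mm and 7.16 degrees, less where a joint would pass 70% of its speed; a pose out of reach is approached as far as the arm can. A call with a number of a shift or a turn outside -1 to 1 is refused whole. A call with a gripper value outside its range is refused whole. The fingers move at their own pace and stop on an object; "squeeze" is the grip in N (left out, the last holds). Time passes only in rows, so rows that do not move let the fingers close. It gives the time, the measured TCP pose, the force, the opening and the grip force at its end, in the units of the state.
- env.state(): the state, without advancing time (a new reading comes with each control period).
- env.grab_frame(name): name is "side" or "top" or "wrist"; returns a dict with "pixels" (420x560x3 uint8, red, green, blue), "depth" (420x560 float32, mm along the optical axis (not along the pixel's ray), 0 where there is no reading), "intrinsics" (3x3 intrinsics, pixels), "cam_to_world" (4x4, takes a point from camera to world coordinates). Camera axes: x right, y down, z forward; pixel columns grow to the right and rows downward; lengths in mm; the calibration is good to about 2 mm. A picture is of the moment at which its call begins.
- env.job_done(): hands the job in; it is judged then, once.
The state is a dict: "time_s": time; "qpos": joint angles; "qvel": joint speeds; "effort": joint torques, N m; "ee_pos": TCP position; "ee_rot": TCP orientation; "force": force on the tool from outside, world axes, zero at the start; "torque": the same for the moment, N m; "gripper_width": finger opening in mm; "gripper_force": force on a finger pad.
Only numpy, scipy, OpenCV 4.12 (cv2) and the standard library are available. Lean on these libraries where they do the work, as an engineer would, in place of code of your own. Each camera call takes 0.05 s, during which the arm holds its last target. There are 200 camera calls.

### The job

Pull the drying cabinet's drop-down door all the way down, stand the stepped plaster mould with the blue band upright inside the chamber, push the door back up until it is shut, and only then turn the lock collar on the roof until its tongue points squarely over the door's red keeper, at the red locked mark. Do not tip the mould over, and leave the ring mould, bottle, mug and jar where they stand.

Things in the scene. Friction and masses are not known exactly. Their poses are not given: they have to be found in the camera images.
- cabinet: Green box fixed to the bench, 180 deep (x), 250 wide (y), 185 high, open in front. Origin: bench level, under the middle of the opening (plane x = 0); x points into the cabinet, y to the side of the collar, z up. Chamber: x 0 to 165, y -80 to 80, floor z 53, roof underside z 170, roof top z 185. All cabinet points below are in this frame, mm.
- door (a joint): White bottom-hinged door, 220 wide, 130 high, 14 thick (outside x = 0): 0 shut and upright, 1.571 fully down, swung out to cabinet -x, level, its inner face at z 55, from which things slide on to the chamber floor. Starts up to 0.35 ajar. 0.5 kg; the stiff hinge holds it at any angle (4 N at the bar moves it).
- door_hinge (a point): Middle of the door's hinge line (the line runs along cabinet y), at cabinet (0, 0, 55). Its axes are the cabinet's.
- door_handle (a point): Middle of the steel bar on the door: 12 diameter, along cabinet y, in the plane of the panel, 38 above its top edge (26 clear under the bar, 98 clear between its end posts). At cabinet (-8, 0, 223) with the door shut, (-168, 0, 47) fully down, 168 from the hinge line. Axes turn with the door (z from hinge to bar).
- collar (a joint): Lock collar on the roof, captive, upright axis, stays where left. 0: tongue points to cabinet +y; grows counter-clockwise from above; 1.571 is the locked mark: tongue to the front (-x) over the red stud on the door's top edge (y 85, 20 high), grip in line with the red dot and line on the roof. Stop at 1.8. Starts unlocked; if locked it blocks the door.
- collar_grip (a point): On the collar's axis at cabinet (45, 85, 238), in its black grip rib with a white line: 16 wide, 56 long, z 216 to 248, lying along the tongue (point y axis). Below it a dark round collar, 60 diameter, z 190 to 216, with a steel tongue 18 wide reaching 72 from the axis (z 208 to 216, its end lip down to z 193).
- mould: The plaster mould to be dried: white, stepped and round; base 104 in diameter and 45 high, on it a coaxial neck 58 in diameter with a blue band, up to 88 high. About 0.65 kg. Origin: centre of its underside, z up. Stands on the bench beside the door's swing, on either side.
- ring_mould: Bystander: cream round open plaster ring mould, 110 in diameter, 50 high. Origin: centre of its underside.
- bottle: Bystander: clear bottle with a blue cap, 64 in diameter, 200 high, beside the cabinet. Origin: centre of its underside.
- mug: Bystander: blue mug, 80 in diameter, 85 high, with a handle. Origin: centre of its underside.
- jar: Bystander: brown jar with a steel lid, 72 in diameter, 90 high. Origin: centre of its underside.
Not all that is in view belongs to the job. What is shaped like the mould but green is not meant.

How it is judged:
By the outcome, as a careful person would: the job done as asked, in the order asked, and still so for the second after the job is handed in, with the robot touching nothing.
It also fails if it takes over 72 s, if anything falls off the work surface, if the arm or the gripper's body presses on something with over 40 N, if the wrist force passes 120 N, or if a joint passes its speed limit or range.

## Working session

There is one attempt and no reset: what is moved stays moved. The work goes in short steps, Python scripts to look and compute and a tool call to move; the robot and the scene stay as the last step left them, time stands still between calls to the robot, and variables do not carry over. Pictures are saved under pics/ and viewed, at most 10 in all, crops included, and the job is handed in when it is done.

Besides the shell and the picture viewer there is one more tool, called by a JSON object that holds its "op" and its "data". send_rows: Moves the arm, as the interface text tells. Shifts and turns lie within -1 to 1; 1 stands for 0.04 m of shift or 0.12 rad of turn. Its arguments: {"type":"object","properties":{"steps":{"type":"array"},"squeeze":{"type":"number"}},"required":["steps"]}

```bash
mkdir -p pics; ls; cat > h.py <<'E'
import numpy as np, cv2
from workcell import env
def grab(n,save=None):
    f=env.grab_frame(n)
    if save: cv2.imwrite(f'pics/{save}.png',f['pixels'][:,:,::-1])
    return f
def cloud(f):
    d=f['depth'];K=np.array(f['intrinsics']);T=np.array(f['cam_to_world'])
    v,u=np.indices(d.shape)
    P=np.stack([(u-K[0,2])/K[0,0]*d,(v-K[1,2])/K[1,1]*d,d],-1)
    return P@T[:3,:3].T+T[:3,3]
E
python3 - <<'E'
from h import *
a=grab('top','top');b=grab('side','side')
for n,f in(('t',a),('s',b)): np.savez(n,P=cloud(f),rgb=f['pixels'],T=f['cam_to_world'],K=f['intrinsics'])
print(env.state())
E
```

```text
pics
{'time_s': 0.1, 'qpos': array([-6.56031382e+01,  1.83471260e+01,  8.96987114e+01, -3.56398451e-04,
        7.20443799e+01, -1.14536686e+00]), 'qvel': array([ 0.0318826 , -0.04578982, -0.10051634, -0.04372403, -0.03446611,
       -0.01837137]), 'effort': array([ 4.86750978e-04, -4.13334024e+01, -2.32510096e+01,  7.28785736e-02,
        4.21461754e-02, -5.59834052e-05]), 'ee_pos': array([ 247.74440031, -518.39247177,  213.21767557]), 'ee_rot': array([-1.79909794e+02, -1.46456184e-03,  2.55423377e+01]), 'force': array([ 0.18590108,  0.4607316 , -0.47604576]), 'torque': array([-0.06123423, -0.03614667, -0.01684613]), 'gripper_force': 0.0, 'gripper_width': 91.24752776939383}
```

View pics/top.png

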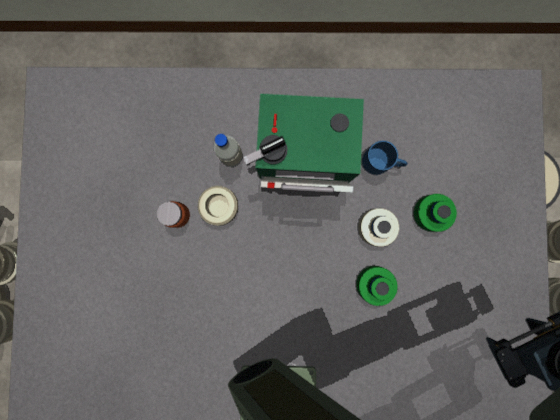

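View pics/side.png

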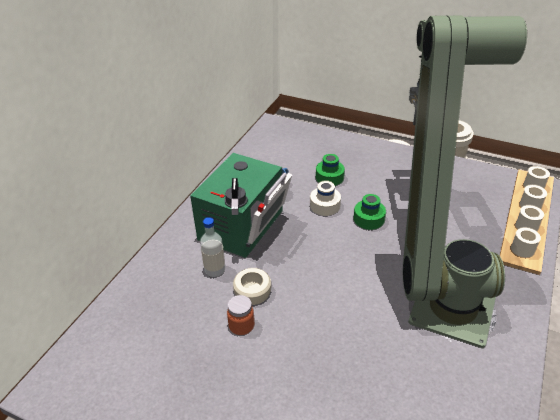

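The top view shows the white mould with the blue band at (379,228). The candidates for confusion are the green copies at (436,213) and (378,286) and the cream ring mould at (217,206). The cabinet roof is centred near (311,133). The collar is at (273,148) with its tongue towards (248,160), and the door is ajar with its bar at about (305,187). In the side view the mould is at (325,198).

```bash
python3 - <<'E'
from h import *
t=np.load('t.npz');P=t['P'];rgb=t['rgb'].astype(int)
s=np.load('s.npz');S=s['P']
print('campos',t['T'][:3,3],s['T'][:3,3], 'bench z',np.median(P[300:330,60:120,2]))
m=(abs(P[...,2]-185)<6)&(rgb[...,1]>rgb[...,0]+25); m[:, :240]=0; m[:,380:]=0
r=cv2.minAreaRect(P[m][:,:2].astype(np.float32)); print('roof',r,cv2.boxPoints(r).round(1).tolist(), np.median(P[m][:,2]))
def blob(c,R,zlo,zhi,name,A=P):
    q=A[(abs(A[...,0]-c[0])<R)&(abs(A[...,1]-c[1])<R)&(A[...,2]>zlo)&(A[...,2]<zhi)]
    if len(q)>5:
        cc=cv2.minEnclosingCircle(q[:,:2].astype(np.float32)); print(name,len(q),np.round(cc[0],1),round(cc[1],1),'z',np.percentile(q[:,2],[5,50,95]).round(1))
for n,(u,v) in dict(mould=(379,228),g1=(436,213),g2=(378,286),ring=(217,206),bottle=(228,150),mug=(381,157),jar=(170,213)).items():
    c=P[v,u];print(n,c.round())
    for z in((38,52),(75,100)):
        blob(c,75,*z,n)
c=P[228,379]; blob(c,75,38,52,'mS',S);blob(c,75,82,100,'mS',S)
for p in [(148,270),(145,282),(158,250),(188,305),(186,271),(188,345)]: print(p,P[p].round(1))
im=rgb.astype(np.uint8)[90:310,150:470,::-1]; cv2.imwrite('pics/crop.png',cv2.resize(im,None,fx=2.5,fy=2.5,interpolation=cv2.INTER_CUBIC))
E
```

```text
campos [ 466.42030548  -11.96400469 1115.93016696] [  17.24591108 1085.63075669 1219.69071375] bench z 1.2930184809603134
roof ((706.7940673828125, -69.15548706054688), (249.85018920898438, 182.36944580078125), 87.3365478515625) [[609.9000244140625, -189.6999969482422], [792.0999755859375, -198.1999969482422], [803.7000122070312, 51.400001525878906], [621.5, 59.900001525878906]] 185.6336550176809
mould [ 483. -258.   88.]
mould 711 [ 486.6 -269.2] 52.1 z [41.5 45.2 49.2]
mould 409 [ 486.  -268.7] 29.6 z [83.9 88.2 91.7]
g1 [ 524. -407.   85.]
g1 669 [ 528.  -424.3] 51.8 z [41.3 45.3 48.7]
g1 427 [ 527.8 -424.2] 29.5 z [80.1 88.4 91.6]
g2 [ 334. -254.   90.]
g2 726 [ 327.8 -263.4] 51.9 z [41.7 45.4 49. ]
g2 422 [ 327.7 -263.9] 29.7 z [83.1 88.8 91.8]
ring [542. 180.   5.]
ring 645 [541.3 173.8] 54.8 z [40.9 49.  51.6]
bottle [672. 131. 148.]
bottle 24 [640.2 107.4] 54.6 z [38.4 43.5 51.7]
bottle 58 [645.4 108.7] 57.7 z [78.  88.8 98.9]
mug [ 686. -283.    9.]
mug 85 [ 669.4 -284.1] 56.1 z [38.8 46.  51.7]
mug 196 [ 672.3 -273.4] 45.6 z [76.8 84.2 88.4]
jar [516. 287.  93.]
jar 118 [529.2 249. ] 60.6 z [40.3 48.7 51.5]
jar 474 [514.8 293.1] 31.9 z [85.5 90.7 93.8]
mS 304 [ 484.1 -266.8] 54.9 z [39.3 44.7 50.6]
mS 164 [ 481.6 -269.4] 32.4 z [83.3 88.  93.1]
(148, 270) [656.5  22.  248.2]
(145, 282) [667.4  -4.6 230.8]
(158, 250) [639.5  69.1 217.4]
(188, 305) [570.5 -58.  222.6]
(186, 271) [577.   20.3 200.4]
(188, 345) [ 576.4 -155.7  179.3]
```

View pics/crop.png

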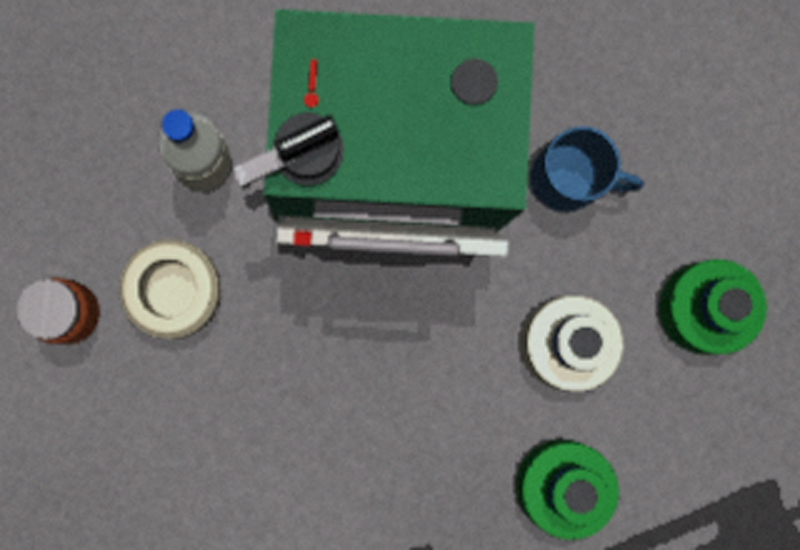

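The crop shows the mould at (575,343): white body, blue band, distinct from the green copies at (712,307) and (568,490) and the ring at (170,289). The red locked mark is at (312,80). The tongue now points to about (240,175), and the red keeper on the door is at (303,238). First I turn the tool so that its y axis lies along cabinet x, then cross to a point above the bar.

{"op": "send_rows", "data": {"steps": [[[0, 0, -0.2, -1, 0.6], [0, 0, -0.2, -1, 0.6], [0, 0, -0.2, -1, 0.6], [0, 0, -0.2, -1, 0.6], [0, 0, -0.2, -1, 0.6]]], "squeeze": 15}}

```text
time_s: 0.52
ee_pos: [247.8, -518.6, 253.8]
ee_rot: [-180.0, -0.0, 60.3]
force: [-0.0, 0.2, 1.3]
gripper_width: 60.3
gripper_force: 0.0
```

{"op": "send_rows", "data": {"steps": [[[0, 0, 0, -1, 0.6], [0, 0, 0, -1, 0.6], [0, 0, 0, -1, 0.6], [0, 0, 0, -1, 0.6], [0, 0, 0, 0, 0.6]]]}}

```text
time_s: 0.93
ee_pos: [247.8, -518.6, 253.5]
ee_rot: [-180.0, -0.0, 87.5]
force: [-0.7, -0.2, -0.5]
gripper_width: 55.0
gripper_force: 0.0
```

{"op": "send_rows", "data": {"steps": [[[0.84, 0.5, -0.05, 0, 0.6], [0.84, 0.5, -0.05, 0, 0.6], [0.84, 0.5, -0.05, 0, 0.6], [0.84, 0.5, -0.05, 0, 0.6], [0.84, 0.5, 0, 0, 0.6]]]}}

```text
time_s: 1.35
ee_pos: [356.0, -354.0, 262.1]
ee_rot: [180.0, 0.0, 87.2]
force: [1.4, 0.0, 0.3]
gripper_width: 54.3
gripper_force: 0.0
```

{"op": "send_rows", "data": {"steps": [[[0.84, 0.5, 0, 0, 0.6], [0.84, 0.5, 0, 0, 0.6], [0.84, 0.5, 0, 0, 0.6], [0.84, 0.5, 0, 0, 0.6], [0, 0, 0, 0, 0.6]]]}}

```text
time_s: 1.77
ee_pos: [444.2, -219.5, 261.8]
ee_rot: [179.9, -0.2, 87.6]
force: [0.2, -0.7, 0.4]
gripper_width: 54.4
gripper_force: 0.0
```

```bash
cat >> h.py <<'E'
O=np.array([616.7,-65.0]);A=np.radians(-2.66)
C=np.array([[np.cos(A),np.sin(A)],[-np.sin(A),np.cos(A)]])
def tocab(p): p=np.asarray(p,float); return np.concatenate([(p[...,:2]-O)@C.T,p[...,2:]],-1)
def toworld(p): p=np.asarray(p,float); return np.concatenate([p[...,:2]@C+O,p[...,2:]],-1)
def st():
    s=env.state(); print('t',round(s['time_s'],2),'cab',tocab(s['ee_pos']).round(1),'world',s['ee_pos'].round(1),'rot',s['ee_rot'].round(1),'F',s['force'].round(1),'w',round(s['gripper_width'],1),'gf',round(s['gripper_force'],1)); return s
def delta(target):  # cabinet-frame target xyz -> tool units
    s=env.state(); d=toworld(target)-s['ee_pos']; y=np.radians(s['ee_rot'][2])
    x=np.array([np.cos(y),np.sin(y),0]); print('units',(np.array([d@x,d@np.array([np.sin(y),-np.cos(y),0]),-d[2]])/40).round(2))
E
python3 -c "
from h import *
st(); delta([-46,0,255])"
```

```text
t 1.77 cab [-165.1 -162.3  261.8] world [ 444.2 -219.5  261.8] rot [179.9  -0.2  87.6] F [ 0.2 -0.7  0.4] w 54.4 gf 0.0
units [4.04 3.   0.17]
```

{"op": "send_rows", "data": {"steps": [[[0.8, 0.6, 0, 0, 0.6], [0.8, 0.6, 0, 0, 0.6], [0.8, 0.6, 0, 0, 0.6], [0.8, 0.6, 0, 0, 0.6], [0.8, 0.6, 0, 0, 0.6]]]}}

```text
time_s: 2.18
ee_pos: [569.1, -69.2, 261.8]
ee_rot: [-180.0, 0.0, 87.2]
force: [1.5, 0.2, 0.4]
gripper_width: 54.7
gripper_force: 0.0
```

{"op": "send_rows", "data": {"steps": [[[0, 0, 0, 0, 0.6], [0, 0, 0, 0, 0.6]]]}}

```text
time_s: 2.35
ee_pos: [569.0, -69.3, 261.0]
ee_rot: [-179.9, 0.0, 87.5]
force: [0.2, -0.5, 0.5]
gripper_width: 54.7
gripper_force: 0.0
```

```bash
python3 -c "
from h import *
f=grab('wrist','w1');P=tocab(cloud(f));st(); delta([-46,0,200])
m=(P[...,2]>208)&(P[...,2]<228)&(abs(P[...,1])<35)&(P[...,0]<0)&(P[...,0]>-90);q=P[m];print(len(q),q.mean(0),np.percentile(q,[2,98],axis=0))"
```

```text
t 2.4 cab [-48.2  -7.7 261.3] world [568.2 -70.4 261.3] rot [-179.9    0.    87.4] F [-0.8 -0.7  0.1] w 54.6 gf 0.0
units [0.19 0.06 1.53]
1976 [-44.64298871   1.67047607 221.94684725] [[-50.17800907 -33.35834347 218.6472153 ]
 [-38.9942143   33.86622377 224.05615429]]
```

View pics/w1.png

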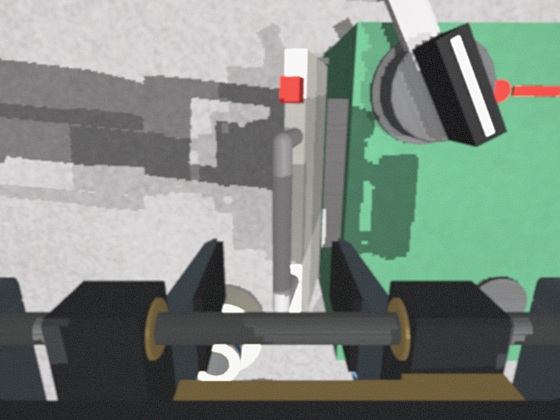

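The wrist view shows the bar running vertically at column 283, centred between the fingers, with the red keeper at (291,89) and the grip rib at (470,85). I lower the tool and grip the bar.

{"op": "send_rows", "data": {"steps": [[[0.2, 0.1, 0.5, 0, 0.6], [0, 0, 0.5, 0, 0.6], [0, 0, 0.5, 0, 0.4], [0, 0, 0, 0, 0], [0, 0, 0, 0, 0]]], "squeeze": 12}}

```text
time_s: 2.82
ee_pos: [571.5, -63.9, 201.6]
ee_rot: [-179.9, 0.0, 87.3]
force: [-0.0, 0.1, 0.3]
gripper_width: 37.6
gripper_force: 0.0
```

{"op": "send_rows", "data": {"steps": [[[0, 0, 0, 0, 0], [0, 0, 0, 0, 0], [0, 0, 0, 0, 0]]]}}

```text
time_s: 3.07
ee_pos: [573.4, -63.1, 203.5]
ee_rot: [179.8, 0.0, 87.4]
force: [-0.2, -0.0, 0.1]
gripper_width: 17.3
gripper_force: 0.0
```

```bash
python3 -c "
from h import *
s=st();x,_,z=tocab(s['ee_pos'])
# bar = tcp + dz offset; arc about (0,55), r=168.2
from math import *
th0=0.22;off=z-(55+168*cos(th0)-8*sin(th0));print('off',off)
px,pz=x,z
for th in np.linspace(th0,1.571,15)[1:]:
    bx=-(168*sin(th)+8*cos(th));bz=55+168*cos(th)-8*sin(th)+off
    print(round(th,2),'dy',round((bx-px)/40,2),'dz',round(-(bz-pz)/40,2),bx.__round__(),bz.__round__());px,pz=bx,bz"
```

```text
t 3.07 cab [-4.340e+01 -1.000e-01  2.035e+02] world [573.4 -63.1 203.5] rot [179.8   0.   87.4] F [-0.2 -0.   0.1] w 17.3 gf 0.0
off -13.752278351401316
0.32 dy -0.41 dz 0.13 -60 198
0.41 dy -0.37 dz 0.16 -75 192
0.51 dy -0.35 dz 0.2 -89 184
0.61 dy -0.33 dz 0.23 -102 175
0.7 dy -0.31 dz 0.26 -115 164
0.8 dy -0.28 dz 0.29 -126 153
0.9 dy -0.25 dz 0.32 -136 140
0.99 dy -0.22 dz 0.34 -145 126
1.09 dy -0.19 dz 0.36 -153 112
1.18 dy -0.15 dz 0.38 -159 97
1.28 dy -0.12 dz 0.39 -163 82
1.38 dy -0.08 dz 0.4 -166 66
1.47 dy -0.04 dz 0.4 -168 49
1.57 dy -0.0 dz 0.41 -168 33
```

{"op": "send_rows", "data": {"steps": [[[0, 0, 0, 0, 0], [0, 0, 0, 0, 0], [0, 0, 0, 0, 0]]]}}

```text
time_s: 3.32
ee_pos: [572.4, -62.8, 203.0]
ee_rot: [180.0, 0.0, 87.4]
force: [-3.3, -1.5, 4.3]
gripper_width: 11.5
gripper_force: 12.0
```

{"op": "send_rows", "data": {"steps": [[[0, -0.4, 0.12, 0, 0], [0, -0.37, 0.16, 0, 0], [0, -0.35, 0.2, 0, 0], [0, -0.33, 0.23, 0, 0], [0, -0.31, 0.26, 0, 0]]]}}

```text
time_s: 3.73
ee_pos: [504.5, -59.5, 164.3]
ee_rot: [179.6, 0.0, 87.4]
force: [3.7, -0.1, 3.0]
gripper_width: 11.7
gripper_force: 12.0
```

```bash
python3 -c "
from h import *
st()"
```

```text
t 3.73 cab [-112.3    0.3  164.3] world [504.5 -59.5 164.3] rot [179.6   0.   87.4] F [ 3.7 -0.1  3. ] w 11.7 gf 12.0
```

Tracking the arc well; continue down.

{"op": "send_rows", "data": {"steps": [[[0, -0.28, 0.29, 0, 0], [0, -0.25, 0.32, 0, 0], [0, -0.22, 0.34, 0, 0], [0, -0.19, 0.36, 0, 0], [0, -0.15, 0.38, 0, 0]]]}}

```text
time_s: 4.15
ee_pos: [460.2, -57.3, 96.1]
ee_rot: [179.7, -0.0, 87.4]
force: [0.9, 0.7, 2.2]
gripper_width: 11.1
gripper_force: 12.0
```

{"op": "send_rows", "data": {"steps": [[[0, -0.12, 0.39, 0, 0], [0, -0.08, 0.4, 0, 0], [0, -0.04, 0.4, 0, 0], [0, 0, 0.4, 0, 0], [0, 0, 0, 0, 0]]]}}

```text
time_s: 4.57
ee_pos: [449.9, -56.8, 30.3]
ee_rot: [180.0, -0.0, 87.4]
force: [3.6, 0.4, -5.4]
gripper_width: 11.6
gripper_force: 12.0
```

```bash
python3 -c "
from h import *
st()"
```

```text
t 4.57 cab [-167.     0.4   30.3] world [449.9 -56.8  30.3] rot [180.   -0.   87.4] F [ 3.6  0.4 -5.4] w 11.6 gf 12.0
```

{"op": "send_rows", "data": {"steps": [[[0, 0, 0, 0, 0.3], [0, 0, 0, 0, 0.3], [0, 0, 0, 0, 0.3], [0, 0, -0.5, 0, 0.3], [0, 0, -1, 0, 0.3]]]}}

```text
time_s: 4.98
ee_pos: [446.0, -56.6, 90.0]
ee_rot: [-179.5, -0.0, 87.4]
force: [0.5, -0.4, -0.1]
gripper_width: 27.3
gripper_force: 0.0
```

{"op": "send_rows", "data": {"steps": [[[0, 0, -1, 0, 0.8], [0, 0, -1, 1, 1], [0, 0, 0, 1, 1], [0, 0, 0, 1, 1], [0, 0, 0, 1, 1]]]}}

```text
time_s: 5.4
ee_pos: [449.5, -57.1, 173.8]
ee_rot: [179.8, -0.1, 59.6]
force: [0.1, -0.6, 0.2]
gripper_width: 58.1
gripper_force: 0.0
```

{"op": "send_rows", "data": {"steps": [[[0, 0, 0, 1, 1], [0, 0, 0, 1, 1], [0, 0, 0, 1, 1], [0, 0, 0, 1, 1], [0, 0, 0, 1, 1]]]}}

```text
time_s: 5.82
ee_pos: [449.1, -57.0, 172.8]
ee_rot: [180.0, -0.0, 25.2]
force: [0.1, -0.8, 0.2]
gripper_width: 89.7
gripper_force: 0.0
```

{"op": "send_rows", "data": {"steps": [[[0, 0, 0, 1, 1], [0, 0, 0, 1, 1], [0, 0, 0, 1, 1], [0, 0, 0, 1, 1], [0, 0, 0, 0.1, 1]]]}}

```text
time_s: 6.23
ee_pos: [449.1, -57.0, 172.7]
ee_rot: [180.0, -0.1, -2.8]
force: [-0.0, 0.3, 0.2]
gripper_width: 91.3
gripper_force: 0.0
```

{"op": "send_rows", "data": {"steps": [[[0.2, 0.9, 0, 0, 1], [0.2, 0.9, 0, 0, 1], [0.2, 0.9, 0, 0, 1], [0.2, 0.9, 0, 0, 1], [0.2, 0.9, 0, 0, 1]]]}}

```text
time_s: 6.65
ee_pos: [480.9, -240.3, 172.7]
ee_rot: [180.0, -0.0, -2.5]
force: [0.8, 0.7, 0.5]
gripper_width: 91.3
gripper_force: 0.0
```

{"op": "send_rows", "data": {"steps": [[[0, 0, 0, 0, 1], [0, 0, 0, 0, 1]]]}}

```text
time_s: 6.82
ee_pos: [480.8, -240.1, 172.1]
ee_rot: [-180.0, -0.0, -2.7]
force: [-1.2, 0.8, -0.1]
gripper_width: 91.1
gripper_force: 0.0
```

```bash
python3 -c "
from h import *
f=grab('wrist','w2');P=tocab(cloud(f));st()
g=f['pixels'].astype(int)
for lo,hi in((40,50),(83,93)):
  m=(P[...,2]>lo)&(P[...,2]<hi)&(abs(P[...,1]+210)<65)&(abs(P[...,0]+121)<65);q=P[m];print(len(q),cv2.minEnclosingCircle(q[:,:2].astype(np.float32)) if len(q) else 0)
f=grab('side');P=tocab(cloud(f))
m=(P[...,2]>30)&(P[...,2]<70)&(abs(P[...,1])<95)&(P[...,0]<-20)&(P[...,0]>-125);q=P[m];print('door',np.polyfit(q[:,0],q[:,2],1),np.median(q[:,2]),len(q))
delta([-120.7,-209.8,52])"
```

```text
t 6.87 cab [-128.  -179.9  172. ] world [ 480.5 -238.8  172. ] rot [-180.     0.    -2.6] F [-0.3  0.1 -0. ] w 91.3 gf 0.0
6093 ((-118.67699432373047, -210.8488006591797), 51.84772491455078)
4578 ((-118.4205322265625, -210.63458251953125), 29.028356552124023)
door [-1.19278105e-02  5.39631183e+01] 54.78872680886093 1355
units [0.18 0.77 3.  ]
```

View pics/w2.png

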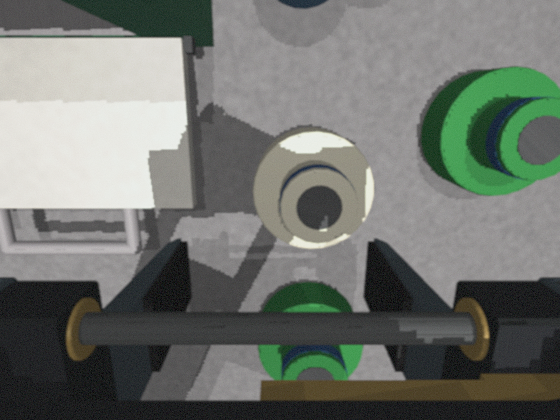

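The door is fully down, level at z 54.8. The mould's neck is at (318,205) in the wrist view, between the fingers, with the green copies off at (545,140) and (315,370). I go down and grip the neck.

{"op": "send_rows", "data": {"steps": [[[0.2, 0.8, 0.2, 0, 1], [0, 0, 0.7, 0, 1], [0, 0, 0.7, 0, 1], [0, 0, 0.7, 0, 1], [0, 0, 0.5, 0, 1]]], "squeeze": 25}}

```text
time_s: 7.33
ee_pos: [486.4, -268.8, 58.2]
ee_rot: [-179.9, 0.1, -2.5]
force: [-0.8, -0.8, -0.3]
gripper_width: 91.1
gripper_force: 0.0
```

{"op": "send_rows", "data": {"steps": [[[0, 0, 0.1, 0, 0.8], [0, 0, 0, 0, 0.4], [0, 0, 0, 0, 0.4], [0, 0, 0, 0, 0.4], [0, 0, 0, 0, 0.4]]]}}

```text
time_s: 7.75
ee_pos: [488.5, -271.3, 57.7]
ee_rot: [179.9, -0.2, -2.6]
force: [0.1, 0.6, 0.8]
gripper_width: 60.7
gripper_force: 0.0
```

```bash
python3 -c "
from h import *
f=grab('wrist');s=st();T=np.array(f['cam_to_world']);print('cam',tocab(T[:3,3])-tocab(s['ee_pos']),T[:3,2]);delta([-50,0,100])"
```

```text
t 7.8 cab [-118.6 -212.    57.5] world [ 488.4 -271.2   57.5] rot [179.9  -0.2  -2.6] F [0.7 0.7 5.2] w 57.4 gf 25.1
cam [ 84.16668959   1.58462718 171.56917091] [-0.29362115  0.01172647 -0.95584994]
units [ 1.72 -5.3  -1.06]
```

{"op": "send_rows", "data": {"steps": [[[0, 0, -0.3, 0, 0.4], [0, 0, -0.6, 0, 0.4], [0, 0, -0.7, 0, 0.4], [0, 0, -0.4, 0, 0.4], [0, -0.3, 0, 0, 0.4]]]}}

```text
time_s: 8.22
ee_pos: [490.3, -261.7, 139.8]
ee_rot: [179.7, -0.5, -2.7]
force: [0.8, -0.0, -4.4]
gripper_width: 57.2
gripper_force: 25.0
```

{"op": "send_rows", "data": {"steps": [[[0.2, -0.6, 0, 0, 0.4], [0.3, -0.7, 0, 0, 0.4], [0.3, -0.7, 0, 0, 0.4], [0.3, -0.7, 0, 0, 0.4], [0.3, -0.7, 0, 0, 0.4]]]}}

```text
time_s: 8.63
ee_pos: [549.1, -123.4, 134.3]
ee_rot: [-179.9, 0.2, -2.7]
force: [0.2, 0.1, -4.9]
gripper_width: 57.5
gripper_force: 25.0
```

{"op": "send_rows", "data": {"steps": [[[0.3, -0.7, 0, 0, 0.4], [0.2, -0.6, 0, 0, 0.4], [0.1, -0.3, 0, 0, 0.4], [0, 0, 0, 0, 0.4], [0, 0, 0, 0, 0.4]]]}}

```text
time_s: 9.05
ee_pos: [576.0, -62.2, 134.7]
ee_rot: [180.0, 0.2, -2.5]
force: [0.2, -0.4, -4.7]
gripper_width: 57.0
gripper_force: 25.0
```

```bash
python3 -c "
from h import *
st();delta([-40,0,114])"
```

```text
t 9.05 cab [-40.8   0.9 134.7] world [576.  -62.2 134.7] rot [180.    0.2  -2.5] F [ 0.2 -0.4 -4.7] w 57.0 gf 25.0
units [0.02 0.02 0.52]
```

{"op": "send_rows", "data": {"steps": [[[0, 0, 0.2, 0, 0.4], [0, 0, 0.2, 0, 0.4], [0, 0, 0.1, 0, 0.4], [0, 0, 0, 0, 0.4]]]}}

```text
time_s: 9.38
ee_pos: [575.6, -63.7, 114.0]
ee_rot: [-180.0, 0.2, -2.7]
force: [-0.3, -0.1, -4.8]
gripper_width: 57.5
gripper_force: 25.0
```

```bash
python3 -c "
from h import *
st()"
```

```text
t 9.38 cab [-41.2  -0.6 114. ] world [575.6 -63.7 114. ] rot [-180.     0.2   -2.7] F [-0.3 -0.1 -4.8] w 57.5 gf 25.0
```

{"op": "send_rows", "data": {"steps": [[[0, 0, 0.04, 0, 0.4], [0, 0, 0, 0, 0.4]]]}}

```text
time_s: 9.55
ee_pos: [577.1, -63.4, 114.1]
ee_rot: [180.0, 0.0, -2.7]
force: [0.8, 0.5, -4.2]
gripper_width: 57.1
gripper_force: 25.0
```

{"op": "send_rows", "data": {"steps": [[[0, 0, 0.03, 0, 0.4], [0, 0, 0, 0, 0.4]]]}}

```text
time_s: 9.72
ee_pos: [577.3, -63.0, 113.2]
ee_rot: [180.0, -0.0, -2.7]
force: [-0.5, -0.8, -4.9]
gripper_width: 57.4
gripper_force: 25.0
```

{"op": "send_rows", "data": {"steps": [[[0, 0, 0, 0, 0.75], [0, 0, 0, 0, 0.75], [0, 0, 0, 0, 0.75], [0, 0, 0, 0, 0.75], [0, 0, -0.3, 0, 0.75]]]}}

```text
time_s: 10.13
ee_pos: [576.0, -62.8, 123.8]
ee_rot: [-180.0, 0.2, -2.6]
force: [-0.7, -0.0, -0.3]
gripper_width: 68.3
gripper_force: 0.0
```

{"op": "send_rows", "data": {"steps": [[[0, 0, -0.7, 0, 0.75], [0, 0, -0.7, 0, 0.5], [-0.7, 0, 0, 0, 0], [-0.8, 0, 0, 0, 0], [-0.6, 0, 0, 0, 0]]]}}

```text
time_s: 10.55
ee_pos: [491.7, -58.9, 181.9]
ee_rot: [180.0, -0.0, -2.6]
force: [-0.6, 0.1, 1.2]
gripper_width: 44.6
gripper_force: 0.0
```

```bash
python3 -c "
from h import *
st()
f=grab('wrist');P=tocab(cloud(f))
for lo,hi in((92,106),(134,150)):
  m=(P[...,2]>lo)&(P[...,2]<hi)&(abs(P[...,1])<65)&(abs(P[...,0]+40)<65);q=P[m];print(len(q),cv2.minEnclosingCircle(q[:,:2].astype(np.float32)) if len(q) else 0,np.median(q[:,2]) if len(q) else 0)
delta([-125,0,72])"
```

```text
t 10.55 cab [-125.1    0.3  181.9] world [491.7 -58.9 181.9] rot [180.   -0.   -2.6] F [-0.6  0.1  1.2] w 44.6 gf 0.0
10621 ((-40.17934036254883, 1.2107783555984497), 52.03512954711914) 99.26387788006375
8601 ((-40.09982681274414, 1.1618964672088623), 29.350296020507812) 142.4992307033088
units [0.13 0.01 2.74]
```

{"op": "send_rows", "data": {"steps": [[[0, 0, 0.7, 0, 0], [0, 0, 0.8, 0, 0], [0, 0, 0.8, 0, 0], [0, 0, 0.44, 0, 0], [0, 0, 0, 0, 0]]]}}

```text
time_s: 11.02
ee_pos: [490.7, -58.6, 68.4]
ee_rot: [-180.0, 0.4, -2.6]
force: [-0.0, 0.1, -0.1]
gripper_width: 7.1
gripper_force: 0.0
```

{"op": "send_rows", "data": {"steps": [[[0.2, 0, 0, 0, 0], [0.2, 0, 0, 0, 0], [0.2, 0, 0, 0, 0], [0.2, 0, 0, 0, 0], [0.2, 0, 0, 0, 0]]]}}

```text
time_s: 11.43
ee_pos: [533.9, -61.0, 72.6]
ee_rot: [180.0, 0.0, -2.6]
force: [-5.0, -0.9, 3.4]
gripper_width: 0.7
gripper_force: 2.4
```

```bash
python3 -c "
from h import *
st()
f=grab('wrist');P=tocab(cloud(f))
for lo,hi in((92,106),(134,150)):
  m=(P[...,2]>lo)&(P[...,2]<hi)&(abs(P[...,1])<65)&(abs(P[...,0]+30)<65);q=P[m];print(len(q),cv2.minEnclosingCircle(q[:,:2].astype(np.float32)) if len(q) else 0,np.median(q[:,2]) if len(q) else 0)
delta([-42,0,72])"
```

```text
t 11.43 cab [-82.9   0.1  72.6] world [533.9 -61.   72.6] rot [180.    0.   -2.6] F [-5.  -0.9  3.4] w 0.7 gf 2.4
8373 ((-16.09627342224121, 3.6861703395843506), 52.118412017822266) 99.22843406900247
24700 ((-40.53287124633789, 3.8570446968078613), 47.67207717895508) 142.5638892191463
units [0.96 0.   0.01]
```

{"op": "send_rows", "data": {"steps": [[[0, -0.08, 0, 0, 0], [0.25, 0, 0, 0, 0], [0.68, 0, 0, 0, 0], [0, 0, 0, 0, 0], [0, 0, 0, 0, 0]]]}}

```text
time_s: 11.9
ee_pos: [571.8, -59.3, 71.6]
ee_rot: [180.0, -0.1, -2.6]
force: [-0.2, -0.3, 0.5]
gripper_width: 0.3
gripper_force: 0.0
```

```bash
python3 -c "
from h import *
st()
for n in('wrist','top','side'):
  f=grab(n,'p_'+n);P=tocab(cloud(f))
  for lo,hi in((92,104),(134,150)):
    m=(P[...,2]>lo)&(P[...,2]<hi)&(abs(P[...,1])<65)&(P[...,0]>-35)&(P[...,0]<130);q=P[m];print(n,len(q),cv2.minEnclosingCircle(q[:,:2].astype(np.float32)) if len(q) else 0,np.percentile(q,[1,99],axis=0).round(0).tolist() if len(q) else 0)
"
```

```text
t 11.9 cab [-45.1   3.6  71.6] world [571.8 -59.3  71.6] rot [ 1.8e+02 -1.0e-01 -2.6e+00] F [-0.2 -0.3  0.5] w 0.3 gf 0.0
wrist 0 0 0
wrist 0 0 0
top 0 0 0
top 0 0 0
side 40 ((10.257369995117188, 33.938690185546875), 19.667428970336914) [[-9.0, 26.0, 92.0], [28.0, 53.0, 103.0]]
side 10 ((14.565446853637695, -0.06494283676147461), 11.956421852111816) [[11.0, -11.0, 137.0], [16.0, 12.0, 144.0]]
```

View pics/p_wrist.png

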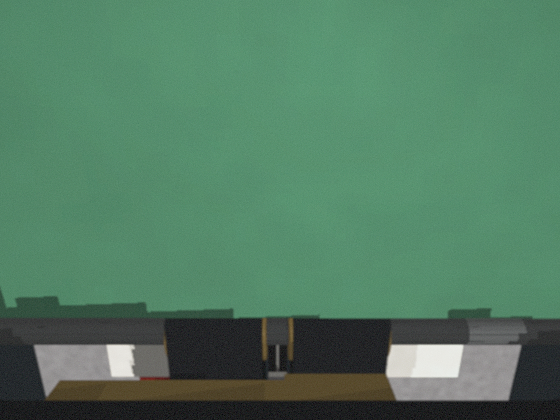

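The wrist view shows only the roof. From the side camera the neck front is at x≈11, so the mould's centre is at about x 40 with 12 mm of its base still over the door. The closing door will ease that in. I back off, turn and go to the bar.

{"op": "send_rows", "data": {"steps": [[[-0.7, 0, 0, 0, 0], [-0.8, 0, -0.4, 0, 0], [-0.8, 0, -0.5, 0, 0], [-0.8, 0.09, -0.5, 0, 0.3], [0, 0, 0, -1, 0.3]]]}}

```text
time_s: 12.47
ee_pos: [441.2, -57.1, 130.1]
ee_rot: [180.0, 0.0, 4.3]
force: [0.3, 0.1, -0.3]
gripper_width: 10.9
gripper_force: 0.0
```

{"op": "send_rows", "data": {"steps": [[[0, 0, 0, -1, 0.3], [0, 0, 0, -1, 0.3], [0, 0, 0, -1, 0.3], [0, 0, 0, -1, 0.3], [0, 0, 0, -1, 0.3]]]}}

```text
time_s: 12.88
ee_pos: [445.6, -57.2, 127.7]
ee_rot: [180.0, -0.0, 38.9]
force: [-0.2, -0.9, 0.6]
gripper_width: 27.8
gripper_force: 0.0
```

{"op": "send_rows", "data": {"steps": [[[0, 0, 0, -1, 0.3], [0, 0, 0, -1, 0.3], [0, 0, 0, -1, 0.3], [0, 0, 0, -1, 0.3], [0, 0, 0, -1, 0.3]]]}}

```text
time_s: 13.3
ee_pos: [445.6, -57.2, 127.6]
ee_rot: [180.0, 0.0, 73.3]
force: [0.5, 0.9, 0.5]
gripper_width: 27.2
gripper_force: 0.0
```

{"op": "send_rows", "data": {"steps": [[[0, 0, 0, -1, 0.3], [0, 0, 0, -1, 0.3], [0, 0, 0, -0.1, 0.3], [0, 0, 0, 0, 0.3]]]}}

```text
time_s: 13.63
ee_pos: [445.9, -57.2, 127.6]
ee_rot: [180.0, 0.0, 87.3]
force: [0.8, -0.4, 0.6]
gripper_width: 27.5
gripper_force: 0.0
```

```bash
python3 -c "
from h import *
st();delta([-168,0,31])
f=grab('wrist');P=tocab(cloud(f))
m=(P[...,2]>40)&(P[...,2]<58)&(abs(P[...,1])<40)&(P[...,0]<-155)&(P[...,0]>-185);q=P[m];print('bar',len(q),q.mean(0))
f=grab('top');P=tocab(cloud(f))
m=(P[...,2]>88)&(P[...,2]<104)&(abs(P[...,1])<65)&(P[...,0]>-35)&(P[...,0]<60);q=P[m];print('base',len(q),np.percentile(q,[1,50,99],axis=0).round(0).tolist() if len(q) else 0)
"
```

```text
t 13.63 cab [-1.710e+02 -1.000e-01  1.276e+02] world [445.9 -57.2 127.6] rot [180.    0.   87.3] F [ 0.8 -0.4  0.6] w 27.5 gf 0.0
units [0.   0.07 2.42]
bar 1732 [-166.81787619    1.84377807   51.96847992]
base 243 [[-13.0, -34.0, 89.0], [1.0, 6.0, 99.0], [11.0, 45.0, 103.0]]
```

{"op": "send_rows", "data": {"steps": [[[0, 0.1, 0.5, 0, 0.3], [0, 0, 0.7, 0, 0.3], [0, 0, 0.7, 0, 0.3], [0, 0, 0.5, 0, 0.3], [0, 0, 0, 0, 0]]], "squeeze": 15}}

```text
time_s: 14.15
ee_pos: [447.3, -57.0, 28.4]
ee_rot: [-179.5, -0.0, 87.3]
force: [-0.7, 0.4, -0.7]
gripper_width: 23.6
gripper_force: 0.0
```

{"op": "send_rows", "data": {"steps": [[[0, 0, 0, 0, 0], [0, 0, 0, 0, 0], [0, 0, 0, 0, 0], [0, 0, 0, 0, 0]]]}}

```text
time_s: 14.48
ee_pos: [450.0, -57.5, 32.1]
ee_rot: [-180.0, 0.0, 87.4]
force: [-2.2, -0.1, -3.5]
gripper_width: 11.5
gripper_force: 15.0
```

```bash
python3 -c "
from h import *
from math import *
s=st();off=s['ee_pos'][2]-47;f=lambda th:(-(168*sin(th)+8*cos(th)),55+168*cos(th)-8*sin(th)+off)
px,pz=f(1.571)
for i,th in enumerate(np.linspace(1.571,0,26)[1:]):
    bx,bz=f(th);print(i+1,round(th,2),'dy',round((bx-px)/40,2),'dz',round(-(bz-pz)/40,2),bx.__round__(),bz.__round__());px,pz=bx,bz"
```

```text
t 14.48 cab [-166.9   -0.2   32.1] world [450.  -57.5  32.1] rot [-180.     0.    87.4] F [-2.2 -0.1 -3.5] w 11.5 gf 15.0
1 1.51 dy -0.0 dz -0.26 -168 43
2 1.45 dy 0.01 dz -0.26 -168 53
3 1.38 dy 0.03 dz -0.26 -167 64
4 1.32 dy 0.05 dz -0.26 -165 74
5 1.26 dy 0.06 dz -0.26 -162 84
6 1.19 dy 0.08 dz -0.25 -159 95
7 1.13 dy 0.09 dz -0.25 -155 104
8 1.07 dy 0.11 dz -0.24 -151 114
9 1.01 dy 0.12 dz -0.23 -146 123
10 0.94 dy 0.14 dz -0.23 -141 132
11 0.88 dy 0.15 dz -0.22 -135 141
12 0.82 dy 0.17 dz -0.21 -128 149
13 0.75 dy 0.18 dz -0.2 -121 157
14 0.69 dy 0.19 dz -0.18 -113 164
15 0.63 dy 0.2 dz -0.17 -105 171
16 0.57 dy 0.21 dz -0.16 -97 178
17 0.5 dy 0.22 dz -0.15 -88 184
18 0.44 dy 0.23 dz -0.13 -79 189
19 0.38 dy 0.24 dz -0.12 -69 193
20 0.31 dy 0.24 dz -0.1 -60 197
21 0.25 dy 0.25 dz -0.09 -50 201
22 0.19 dy 0.25 dz -0.07 -39 204
23 0.13 dy 0.26 dz -0.05 -29 206
24 0.06 dy 0.26 dz -0.04 -19 207
25 0.0 dy 0.26 dz -0.02 -8 208
```

{"op": "send_rows", "data": {"steps": [[[0, 0, -0.26, 0, 0], [0, 0.01, -0.26, 0, 0], [0, 0.03, -0.26, 0, 0], [0, 0.05, -0.26, 0, 0], [0, 0.06, -0.26, 0, 0]]]}}

```text
time_s: 14.9
ee_pos: [455.2, -57.7, 84.0]
ee_rot: [-179.9, 0.0, 87.4]
force: [-2.0, -0.5, -6.5]
gripper_width: 11.6
gripper_force: 15.0
```

{"op": "send_rows", "data": {"steps": [[[0, 0.08, -0.25, 0, 0], [0, 0.09, -0.25, 0, 0], [0, 0.11, -0.24, 0, 0], [0, 0.12, -0.23, 0, 0], [0, 0.14, -0.23, 0, 0]]]}}

```text
time_s: 15.32
ee_pos: [474.8, -58.6, 131.7]
ee_rot: [-179.6, 0.0, 87.4]
force: [-5.6, -1.1, -4.0]
gripper_width: 11.7
gripper_force: 15.0
```

{"op": "send_rows", "data": {"steps": [[[0, 0.15, -0.22, 0, 0], [0, 0.17, -0.21, 0, 0], [0, 0.18, -0.2, 0, 0], [0, 0.19, -0.18, 0, 0], [0, 0.2, -0.17, 0, 0]]]}}

```text
time_s: 15.73
ee_pos: [507.1, -60.2, 171.5]
ee_rot: [-179.2, 0.0, 87.4]
force: [-16.4, 0.0, 9.6]
gripper_width: 11.6
gripper_force: 15.0
```

```bash
python3 -c "
from h import *
st();grab('side','c1')
im=cv2.imread('pics/c1.png')[140:270,170:320];cv2.imwrite('pics/c1c.png',cv2.resize(im,None,fx=4,fy=4,interpolation=cv2.INTER_CUBIC))"
```

```text
t 15.73 cab [-109.8   -0.3  171.5] world [507.1 -60.2 171.5] rot [-179.2    0.    87.4] F [-16.4   0.    9.6] w 11.6 gf 15.0
```

View pics/c1c.png

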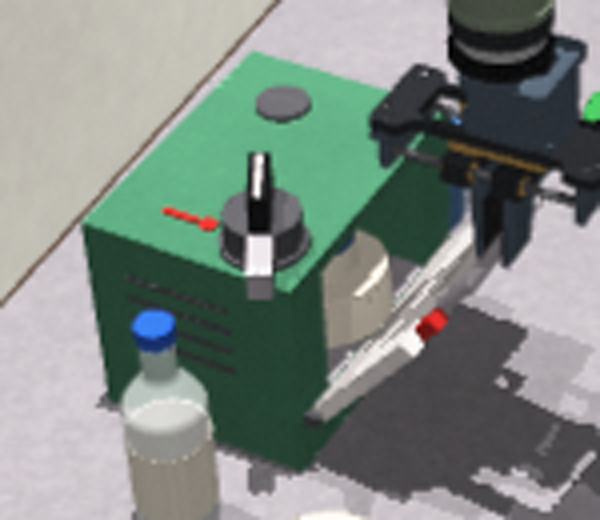

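The crop shows the door halfway up at (400,370), the mould upright just inside at (355,290) and the tongue clear. Most of the force is radial, from a small arc mismatch, with about 7 N along the closing direction. I let it settle and check before going on.

{"op": "send_rows", "data": {"steps": [[[0, 0, 0, 0, 0], [0, 0, 0, 0, 0]]]}}

```text
time_s: 15.95
ee_pos: [509.0, -60.3, 173.1]
ee_rot: [-179.5, 0.0, 87.4]
force: [-14.8, -0.2, 15.2]
gripper_width: 11.3
gripper_force: 15.0
```

{"op": "send_rows", "data": {"steps": [[[0, 0.1, -0.18, 0, 0], [0, 0.1, -0.1, 0, 0], [0, 0, 0, 0, 0]]]}}

```text
time_s: 16.2
ee_pos: [521.4, -60.9, 183.4]
ee_rot: [-180.0, 0.0, 87.4]
force: [-5.5, -0.5, 5.3]
gripper_width: 11.6
gripper_force: 15.0
```

```bash
python3 -c "
from h import *
st()
f=grab('side');P=tocab(cloud(f))
m=(P[...,2]>62)&(P[...,2]<150)&(P[...,1]>-60)&(P[...,1]<60)&(P[...,0]>-70)&(P[...,0]<60);q=P[m]
for z in range(65,150,8):
  k=q[abs(q[:,2]-z)<4]; print(z,len(k),np.percentile(k[:,0],[2,25,50,75,98]).round(0) if len(k) else '')
"
```

```text
t 16.2 cab [-95.4  -0.3 183.4] world [521.4 -60.9 183.4] rot [-180.     0.    87.4] F [-5.5 -0.5  5.3] w 11.6 gf 15.0
65 24 [-10.  -8.  -1.   8.  16.]
73 38 [-16.  -8.  -3.   6.  16.]
81 40 [-20.  -8.  -4.   3.  19.]
89 49 [-23.  -6.  -1.   9.  18.]
97 45 [-31.  -6.   1.  12.  28.]
105 138 [-35.   3.  11.  19.  32.]
113 48 [-42.   3.  15.  21.  29.]
121 17 [-45.  18.  21.  24.  29.]
129 13 [-51.  18.  19.  22.  24.]
137 9 [-57. -56. -53. -52.  20.]
145 3 [-61. -61. -61. -60. -59.]
```

{"op": "send_rows", "data": {"steps": [[[0, 0.22, -0.16, 0, 0], [0, 0.23, -0.14, 0, 0], [0, 0.24, -0.13, 0, 0], [0, 0.24, -0.11, 0, 0], [0, 0, 0, 0, 0]]]}}

```text
time_s: 16.67
ee_pos: [560.4, -62.7, 205.2]
ee_rot: [179.8, 0.0, 87.4]
force: [-2.2, -0.8, 5.6]
gripper_width: 11.4
gripper_force: 15.0
```

```bash
python3 -c "
from h import *
st()
f=grab('side');P=tocab(cloud(f))
m=(P[...,2]>62)&(P[...,2]<150)&(P[...,1]>-60)&(P[...,1]<60)&(P[...,0]>-70)&(P[...,0]<60);q=P[m]
for z in range(97,150,8):
  k=q[abs(q[:,2]-z)<4]; print(z,len(k),np.percentile(k[:,0],[2,25,50,75,98]).round(0) if len(k) else '')
"
```

```text
t 16.67 cab [-56.3  -0.3 205.2] world [560.4 -62.7 205.2] rot [179.8   0.   87.4] F [-2.2 -0.8  5.6] w 11.4 gf 15.0
97 110 [-33.  11.  17.  22.  34.]
105 43 [-35. -34.  11.  22.  31.]
113 35 [-39. -37.  18.  23.  30.]
121 30 [-41. -40. -38.  21.  28.]
129 24 [-43. -43. -41.  20.  23.]
137 30 [-46. -45. -44. -43.  19.]
145 21 [-48. -46. -45. -44. -44.]
```

{"op": "send_rows", "data": {"steps": [[[0, 0.25, -0.09, 0, 0], [0, 0.25, -0.07, 0, 0], [0, 0.25, -0.05, 0, 0], [0, 0.2, -0.03, 0, 0], [0, 0, 0, 0, 0]]]}}

```text
time_s: 17.13
ee_pos: [598.2, -64.5, 214.5]
ee_rot: [179.8, 0.0, 87.4]
force: [-1.0, -1.1, 4.3]
gripper_width: 11.3
gripper_force: 15.0
```

{"op": "send_rows", "data": {"steps": [[[0, 0.15, -0.01, 0, 0], [0, 0.1, -0.01, 0, 0], [0, 0, 0, 0, 0]]]}}

```text
time_s: 17.38
ee_pos: [607.4, -64.9, 215.0]
ee_rot: [179.9, 0.1, 87.4]
force: [-2.6, -1.3, 4.9]
gripper_width: 11.8
gripper_force: 15.0
```

```bash
python3 -c "
from h import *
st()"
```

```text
t 17.38 cab [ -9.3  -0.4 215. ] world [607.4 -64.9 215. ] rot [1.799e+02 1.000e-01 8.740e+01] F [-2.6 -1.3  4.9] w 11.8 gf 15.0
```

Nearly shut; press gently to the stop.

{"op": "send_rows", "data": {"steps": [[[0, 0.06, 0, 0, 0], [0, 0.04, 0, 0, 0], [0, 0, 0, 0, 0]]]}}

```text
time_s: 17.63
ee_pos: [609.9, -65.0, 215.1]
ee_rot: [-180.0, 0.0, 87.4]
force: [-6.8, -1.6, 6.8]
gripper_width: 11.5
gripper_force: 15.0
```

{"op": "send_rows", "data": {"steps": [[[0, 0.05, 0, 0, 0], [0, 0.05, 0, 0, 0], [0, 0, 0, 0, 0]]]}}

```text
time_s: 17.88
ee_pos: [610.0, -65.0, 215.1]
ee_rot: [-179.4, 0.0, 87.4]
force: [-15.9, -1.1, 12.3]
gripper_width: 11.3
gripper_force: 15.0
```

```bash
python3 -c "
from h import *
st()"
```

```text
t 17.88 cab [ -6.7  -0.3 215.1] world [610.  -65.  215.1] rot [-179.4    0.    87.4] F [-15.9  -1.1  12.3] w 11.3 gf 15.0
```

{"op": "send_rows", "data": {"steps": [[[0, 0, 0, 0, 0.4], [0, 0, 0, 0, 0.4], [0, 0, 0, 0, 0.4], [0, 0, -0.5, 0, 0.4], [0, 0, -0.8, 0, 0.4]]]}}

```text
time_s: 18.3
ee_pos: [613.9, -64.3, 262.8]
ee_rot: [-179.7, -0.1, 87.4]
force: [0.6, 0.5, 0.2]
gripper_width: 36.6
gripper_force: 0.0
```

{"op": "send_rows", "data": {"steps": [[[0, 0, -0.7, 0, 0.7], [0, 0, 0, 0, 0.7], [0, 0, 0, 0, 0.7]]]}}

```text
time_s: 18.55
ee_pos: [616.5, -64.6, 295.8]
ee_rot: [179.6, -0.0, 87.4]
force: [-0.4, 0.2, -1.0]
gripper_width: 53.8
gripper_force: 0.0
```

```bash
python3 -c "
from h import *
st()
f=grab('wrist','w3');P=tocab(cloud(f));g=f['pixels'].astype(int)
m=(P[...,2]>236)&(P[...,2]<256)&(abs(P[...,0]-45)<50)&(abs(P[...,1]-85)<50);q=P[m][:,:2].astype(np.float32);r=cv2.minAreaRect(q);print('rib',len(q),r)
v=np.linalg.svd(q-q.mean(0),full_matrices=False)[2][0];v*=np.sign(v[1]);print('angle',np.arctan2(-v[0],v[1]))
w=m&(g.min(2)>150);q=P[w][:,:2];v=np.linalg.svd(q-q.mean(0),full_matrices=False)[2][0];v*=np.sign(v[1]);print('white',len(q),q.mean(0),np.arctan2(-v[0],v[1]))
m=(P[...,2]>210)&(P[...,2]<230)&(abs(P[...,1])<35)&(P[...,0]<20)&(P[...,0]>-50);q=P[m];print('bar',len(q),q.mean(0))
delta([45,85,290])"
```

```text
t 18.55 cab [-2.000e-01  4.000e-01  2.958e+02] world [616.5 -64.6 295.8] rot [179.6  -0.   87.4] F [-0.4  0.2 -1. ] w 53.8 gf 0.0
rib 3072 ((46.4474983215332, 85.22212219238281), (16.595949172973633, 56.14883041381836), 29.118078231811523)
angle 0.50774133
white 768 [45.04086989 87.29983987] 0.5108867802132808
bar 1494 [ -6.57376171   1.61155549 228.02226074]
units [2.11 1.16 0.1 ]
```

View pics/w3.png

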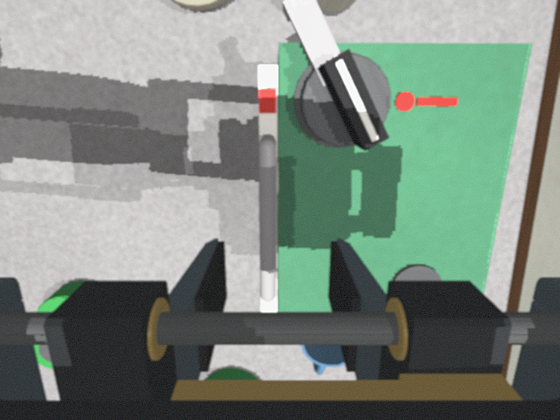

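The door is shut, with the bar at column 268 flush over the front edge. The rib is at (352,98), at 0.51 rad. The red mark is at (405,101) and the keeper at (267,101). I go above the collar, align and grip.

{"op": "send_rows", "data": {"steps": [[[0.7, 0.4, 0, 0, 0.6], [0.7, 0.4, 0, 0, 0.6], [0.7, 0.38, 0, 0, 0.6], [0, 0, 0, -1, 0.6], [0, 0, 0, -1, 0.6]]]}}

```text
time_s: 19.02
ee_pos: [666.1, 19.0, 290.9]
ee_rot: [-179.8, -0.1, 101.7]
force: [0.3, -0.2, 0.5]
gripper_width: 55.0
gripper_force: 0.0
```

{"op": "send_rows", "data": {"steps": [[[0, 0, 0, -1, 0.6], [0, 0, 0, -1, 0.6], [0, 0, 0, -0.25, 0.6], [0, 0, 0, 0, 0.6], [0, 0, 0, 0, 0.6]]]}}

```text
time_s: 19.43
ee_pos: [665.5, 17.1, 292.3]
ee_rot: [-179.9, -0.1, 116.6]
force: [1.1, -0.7, 0.7]
gripper_width: 54.8
gripper_force: 0.0
```

```bash
python3 -c "
from h import *
st();delta([46,85.2,221])"
```

```text
t 19.43 cab [ 44.9  84.3 292.3] world [665.5  17.1 292.3] rot [-1.799e+02 -1.000e-01  1.166e+02] F [ 1.1 -0.7  0.7] w 54.8 gf 0.0
units [0.01 0.04 1.78]
```

{"op": "send_rows", "data": {"steps": [[[0, 0.03, 0.6, 0, 0.6], [0, 0, 0.6, 0, 0.6], [0, 0, 0.5, 0, 0.4], [0, 0, 0.04, 0, 0], [0, 0, 0, 0, 0]]], "squeeze": 30}}

```text
time_s: 19.85
ee_pos: [666.0, 17.5, 222.7]
ee_rot: [-179.8, -0.1, 116.6]
force: [0.2, 0.2, 0.5]
gripper_width: 37.4
gripper_force: 0.0
```

{"op": "send_rows", "data": {"steps": [[[0, 0, 0, 0, 0], [0, 0, 0, 0, 0], [0, 0, 0, 0, 0], [0, 0, 0, 0, 0]]]}}

```text
time_s: 20.18
ee_pos: [666.6, 17.0, 226.0]
ee_rot: [180.0, 0.1, 116.6]
force: [-2.7, -2.0, 3.8]
gripper_width: 15.9
gripper_force: 30.0
```

```bash
python3 -c "
from h import *
st()"
```

```text
t 20.18 cab [ 46.1  84.2 226. ] world [666.6  17.  226. ] rot [1.800e+02 1.000e-01 1.166e+02] F [-2.7 -2.   3.8] w 15.9 gf 30.0
```

{"op": "send_rows", "data": {"steps": [[[0, 0, 0, -0.8, 0], [0, 0, 0, -0.8, 0], [0, 0, 0, -0.8, 0], [0, 0, 0, -0.8, 0], [0, 0, 0, -0.8, 0]]]}}

```text
time_s: 20.6
ee_pos: [666.5, 16.9, 226.0]
ee_rot: [-180.0, 0.1, 144.4]
force: [-2.4, -2.4, 3.8]
gripper_width: 15.8
gripper_force: 30.0
```

{"op": "send_rows", "data": {"steps": [[[0, 0, 0, -0.8, 0], [0, 0, 0, -0.8, 0], [0, 0, 0, -0.8, 0], [0, 0, 0, -0.8, 0], [0, 0, 0, -0.8, 0]]]}}

```text
time_s: 21.02
ee_pos: [666.4, 16.8, 226.0]
ee_rot: [-179.9, 0.1, 171.9]
force: [-2.9, -1.9, 4.0]
gripper_width: 15.9
gripper_force: 30.0
```

{"op": "send_rows", "data": {"steps": [[[0, 0, 0, -0.8, 0], [0, 0, 0, 0, 0], [0, 0, 0, 0, 0]]]}}

```text
time_s: 21.27
ee_pos: [666.4, 16.7, 226.0]
ee_rot: [-179.9, 0.1, 177.0]
force: [-3.3, -2.2, 6.2]
gripper_width: 15.5
gripper_force: 30.0
```

```bash
python3 -c "
from h import *
st();print(env.state()['torque'])"
```

```text
t 21.27 cab [ 45.9  84.  226. ] world [666.4  16.7 226. ] rot [-1.799e+02  1.000e-01  1.770e+02] F [-3.3 -2.2  6.2] w 15.5 gf 30.0
[-0.28321778  0.50794317  0.0522151 ]
```

{"op": "send_rows", "data": {"steps": [[[0, 0, 0, 0, 0.5], [0, 0, 0, 0, 0.5], [0, 0, 0, 0, 0.5], [0, 0, 0, 0, 0.5], [0, 0, -0.5, 0, 0.5]]]}}

```text
time_s: 21.68
ee_pos: [664.8, 17.7, 240.0]
ee_rot: [-180.0, -0.5, 177.1]
force: [-0.2, 0.9, -0.3]
gripper_width: 45.0
gripper_force: 0.0
```

{"op": "send_rows", "data": {"steps": [[[0, 0, -0.9, 0, 0.5], [-0.8, 0, -0.4, 0, 0.5], [-1, 0, 0, 0, 0.5], [-0.8, 0, 0, 0, 0.5], [0, 0, 0, 0, 0.5]]]}}

```text
time_s: 22.1
ee_pos: [775.6, 12.1, 291.3]
ee_rot: [-180.0, -0.0, 177.1]
force: [-1.4, -0.2, -3.0]
gripper_width: 45.5
gripper_force: 0.0
```

```bash
python3 -c "
from h import *
st()
f=grab('wrist','w4');P=tocab(cloud(f));g=f['pixels'].astype(int)
def ang(q):
  q=q[:,:2];v=np.linalg.svd(q-q.mean(0),full_matrices=False)[2][0];v*=-np.sign(v[0]);return len(q),q.mean(0).round(1),np.arctan2(-v[0],v[1])
m=(P[...,2]>236)&(P[...,2]<256)&(abs(P[...,0]-45)<50)&(abs(P[...,1]-85)<50);print('rib',ang(P[m]))
m=(P[...,2]>204)&(P[...,2]<224)&(P[...,0]<12)&(P[...,0]>-40)&(abs(P[...,1]-85)<40);print('tongue',ang(P[m]))
red=(g[...,0]>150)&(g[...,1]<90)&(g[...,2]<90)
for lo,hi in((-30,10),(70,160)):
  k=red&(P[...,0]>lo)&(P[...,0]<hi)&(abs(P[...,1]-85)<40); print('red',k.sum(),P[k].mean(0) if k.sum() else 0)
k=(abs(P[...,2]-185)<6)&(P[...,1]>-20)&(P[...,1]<135)&(P[...,0]>-40)&(P[...,0]<40);
m=(P[...,2]>216)&(P[...,2]<236)&(abs(P[...,1])<40)&(P[...,0]<10)&(P[...,0]>-40);print('bar',ang(P[m]))"
```

```text
t 22.1 cab [155.1  84.4 291.3] world [775.6  12.1 291.3] rot [-180.    -0.   177.1] F [-1.4 -0.2 -3. ] w 45.5 gf 0.0
rib (3106, array([46.2, 85.4]), np.float64(1.5701812850619845))<string>:6: RuntimeWarning: Mean of empty slice.
  ret = um.true_divide(
Traceback (most recent call last):
IndexError: index 0 is out of bounds for axis 0 with size 0
```

View pics/w4.png

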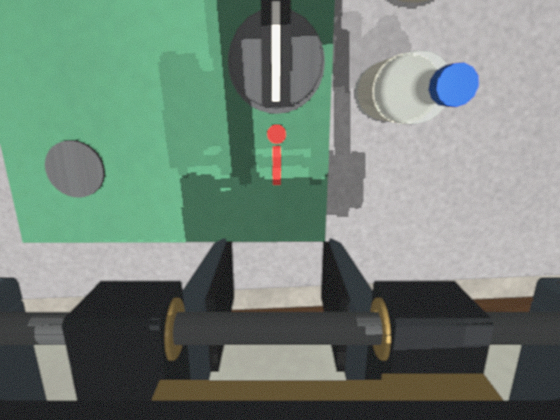

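The rib's white line at (276,60) lies in line with the red dot and line at (277,135)–(277,185), at 1.570 rad. The door is shut and the gripper touches nothing, so I hand in.

```bash
python3 -c "
from workcell import env
print(env.job_done())"
```

```text
the job is handed in; nothing more can be done
None
```

The job is handed in at about 22 s of the 72 s: the mould is in the chamber, the door is shut, and the collar was then turned to the locked mark (measured 1.570 rad). The mould was upright when last seen before the door shut, but it can't be seen inside now, and the bystanders were left alone.

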